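# Fit the pump lid and hold it half way to the lock

### The job

The stain stick is lying across the open mouth of the empty steel dispenser: lift it off and lay it flat on the bare counter beside the dispenser, without dropping it. Then fit the pump lid into the mouth, lugs down through the two notches and flange resting on the rim, and twist it clockwise (seen from above) half of the way to its lock click, so that the pump head's long axis points at the two upright ribs on the dispenser's side; it must not go on to the click. Finish while still gripping the lid there, so that I can check the seal, and leave the shoe horn, the pail and the tin where they are.

Things in the scene. Friction and masses are not known exactly. Their poses are not given: they have to be found in the camera images.
- dispenser: Stainless steel dispenser, bolted to the counter: round can, outside diameter 92 mm, rim at height 124 mm, on a round foot of diameter 120 and height 6 mm. Origin: on its axis, on the counter; z up. The rim is a 6 mm thick lip round a mouth of diameter 53 mm with two notches, on the body's +x and -x axis.
- mouth (a point): Centre of the dispenser's mouth, at rim height (124 mm above the counter); axes as the dispenser's. Lugs that went down through the notches turn clockwise (seen from above) beneath the lip; anticlockwise a wall stops them at once. The lock's spring latch resists from about 62 deg and clicks at about 70 deg from the notches.
- notch (a point): In one of the two notches of the mouth, at rim height, 30 mm from the axis on the dispenser's +x. Each notch is 14 mm wide and reaches 34 mm from the axis.
- rib (a point): Upper end of one of two upright ribs on the can's outside, 5 mm wide and standing out 5 mm, one on each side. This one is 35 deg clockwise of the +x notch (at -35 deg in the dispenser's x-y plane), the other half a turn round: the half-way marks.
- lid: Loose stainless pump lid, 160 g, upright on the counter. Origin: on its axis, under its plug; z up. From below: plug, diameter 48, height 14 mm, with two lugs at its foot; flange, diameter 72, from 14 to 19 mm; column, diameter 20, up to 39 mm; pump head, a bar 22 mm wide (y), from 39 to 57 mm high, x = -22 to +42 mm, small spout under its +x end. No part of it moves.
- lug (a point): Middle of the lid's +x lug, 27 mm from the axis and 3 mm above the lid's origin. The two lugs stick out on either side, hidden under the flange in line with the head's long axis (+x and -x): 8 mm wide, 6 mm high, reaching 31 mm from the axis. The lid fits either way round.
- seat (a point): On the lid's axis at the underside of the flange, 14 mm above the lid's origin; meets the mouth's centre when seated.
- head (a point): On the lid's axis at the middle height of the pump head, 48 mm above the lid's origin (34 mm above the rim when seated): where to grip, across the 22 mm width (lid's y).
- stick: Loose yellow plastic stain stick with its cap on, 90 g: a flat bar 110 mm long (x), 34 mm wide (y), 24 mm thick (z), lying flat across the dispenser's rim at the start. Origin: centre of its underside. The rim is wider than its width, so fingers gripping it must stay above rim height.
- stick_mid (a point): Centre of the stain stick, 12 mm above its underside.
- shoe_horn: Loose wooden shoe horn lying flat, 170 mm long along its x, up to 42 mm wide, 10 mm thick; origin at its underside between handle and blade. To be left alone.
- pail: Galvanized steel pail of clothespins near the back wall, 120 mm wide at the rim, 105 mm high, pins up to about 125 mm; origin: centre of its underside. To be left alone.
- tin: Flat round brass-coloured polish tin, diameter 84 mm, height 28 mm; origin: centre of its underside. To be left alone.
Not all that is in view belongs to the job. Leave any blue or yellow look-alike of the lid alone. Of the things like the stick, leave any that is purple; of the rest the smaller one is meant.

How it is judged:
On the way, in this order (a step that is already met when the one before it is completed fails the run):
1. the stain stick lies flat on the counter beside the dispenser, at rest and let go (height (world z) of stick_mid below 0.024 m and angle between stick's own x axis and vertical above 1.4 rad and horizontal distance between stick_mid and mouth above 0.075 m and contact force between the fingers and stick below 0.1 N and linear speed of stick below 0.03 m/s), for 0.2 s.
2. the lid's lugs have gone down through the notches: flange on the rim, head in line with the notches (z of seat in the frame of mouth below 0.0035 m and horizontal distance between seat and mouth below 0.005 m and angle between lid's own z axis and vertical below 0.08 rad and angle between the x axis of lid and the x axis of dispenser, either way round below 0.25 rad), for 0.05 s.
At the end, for the whole second after the job is handed in: Stain stick flat on the counter, let go, centre over 75 mm from the dispenser's axis; lid in the mouth (flange within 3.5 mm of the rim, 5 mm of centre, tilt under 0.08 rad), turned 35 +/- 10 deg clockwise from the notches, still, gripped by the fingers with over 2 N (all of step 1 and z of seat in the frame of mouth below 0.0035 m and horizontal distance between seat and mouth below 0.005 m and angle between lid's own z axis and vertical below 0.08 rad and angle between the x axis of lid and the x axis of dispenser, either way round between 0.436 and 0.785 rad and contact force between the fingers and lid above 2 N and angular speed of lid below 0.15 rad/s and linear speed of lid below 0.03 m/s); the arm keeps its last pose, push and grip.
It fails at once if the lid is turned on to the lock click (more than 57 deg past the notches) (z of seat in the frame of mouth below 0.0035 m and horizontal distance between seat and mouth below 0.005 m and angle between lid's own z axis and vertical below 0.08 rad and angle between the x axis of lid and the x axis of dispenser, either way round above 1 rad).
It fails at once if the stain stick is dropped or thrown: moving faster than 0.5 m/s with nothing touching it (contact force between stick and anything else below 0.01 N and linear speed of stick above 0.5 m/s).
It fails at once if the shoe horn, the pail or the tin is shifted by more than 30 mm, or the pail is tipped (distance of any of shoe_horn, pail, tin from where it was at the start of the episode above 0.03 m or angle between pail's own z axis and vertical above 0.3 rad).
It also fails if it takes over 61 s, if anything falls off the work surface, if the arm or the gripper's body presses on something with over 40 N, if the wrist force passes 120 N, or if a joint passes its speed limit or range.

### The arm

A 6-joint arm with a two-finger parallel gripper is mounted at the origin on the work surface. World frame = base frame: x ahead of the robot, y to its left, z up, the work surface at z = 0. Lengths are in m, angles in rad, forces in N, time in s.
With the tool pointing down it reaches from about 0.325 to 0.9 m from the base axis. Payload 6.1 kg.
Tool frame: the origin (TCP) lies midway between the tips of the shut fingers; the grasp point (between the pads) lies 19 mm behind it; z points along the fingers, y is the line along which they close (so a half turn about z gives the same grasp; the last joint's range is limited). The gripper opens to 87 mm and grips with 3 to 60 N. Pads are 19 mm wide; open, the fingers measure 117 mm over their backs; the gripper's body (75 mm by 190 mm) begins 51 mm behind the grasp point.
Start: joints at [-1.336, 0.22, 1.526, -0, 1.395, -0.126], TCP at [0.221, -0.585, 0.223] pointing down, gripper open.
Joint ranges: [-2.98, 2.98], [-0.91, 2.08], [0.09, 2.57], [-1.24, 4.39], [0.2, 2.65], [-2.68, 2.68]. Speed limits (rad/s): [2.57, 2.57, 3.01, 3.14, 3.14, 3.14].

### API

Orientations are given as a rotation vector (axis times angle).
In Python, from cell import get_obs, read_camera, camera_model, job_done gives the robot as it stands.
- The arm moves only by the shell command python3 -m inch 'ROWS'. ROWS is JSON, a list of rows, each an object with "angular": the turn, a rotation vector about the world's x, y, z in rad, a list of three; "translation": the shift along the world's x, y, z in mm, a list of three; "hand": the opening, from -1 (shut) to 1 (fully open). In form: [{"angular": [ax, ay, az], "translation": [dx, dy, dz], "hand": hand}, ...]. A call has 1 to 12 rows; each row shifts and turns the commanded pose from where the row before left it; what a row does not reach is not made up. A row lasts 1/12 s, in which the tool goes at most 41.7 mm and 7.16 degrees, less where a joint would pass 70% of its speed; a pose out of reach is approached as far as the arm can. A call is refused whole if a number of a shift passes 41.7 or a number of a turn 0.125, either way. A call with a gripper value outside its range is refused whole. The fingers move at their own pace and stop on an object; the grip force is fixed at half the most. Time passes only in rows, so rows that do not move let the fingers close. It gives the time, the measured TCP pose, the force, the opening and the grip force at its end, in the units of the state.
- get_obs(): the state, without advancing time (a new reading comes with each control period).
- read_camera(name): name is "scene" or "top" or "wrist"; returns (picture, depth): 400x640x3 uint8, red, green, blue; 400x640 float32, m along the optical axis (not along the pixel's ray), 0 where there is no reading.
- camera_model(name): a dict with "camera_matrix" (3x3 intrinsics, pixels), "dist" ([k1, k2, p1, p2, k3] as OpenCV has them; the pictures are not rectified), "rvec" (rotation vector, rad) and "tvec" (3), from world to camera coordinates, as OpenCV has them. Camera axes: x right, y down, z forward; pixel columns grow to the right and rows downward; lengths in m; the calibration is good to about 2 mm. A picture is of the moment at which its call begins: read the wrist's pose just before it. camera_model takes no time and is no camera call; for the wrist camera it gives the pose at the moment of the call.
- job_done(): hands the job in; it is judged then, once.
The state is a dict: "time": time; "qpos": joint angles; "joint_velocities": joint speeds; "effort": joint torques, N m; "tcp_pos": TCP position; "tcp_rot": TCP orientation; "wrist_force": force on the tool from outside, world axes, zero at the start; "ft_torque": the same for the moment, N m; "width": opening from 0.0 (shut) to 1.0 (fully open); "finger_force": force on a finger pad.
Only numpy, scipy, OpenCV 4.12 (cv2) and the standard library are available. Lean on these libraries where they do the work, as an engineer would, in place of code of your own. Each camera call takes 0.05 s, during which the arm holds its last target. There are 200 camera calls.

## Working session

There is one attempt and no reset: what is moved stays moved. The work goes in short steps, Python scripts to look and compute and a shell command to move; the robot and the scene stay as the last step left them, time stands still between calls to the robot, and variables do not carry over. Pictures are saved under pics/ and viewed, at most 10 in all, crops included, and the job is handed in when it is done.

```bash
mkdir -p pics; ls; cat > h.py <<'E'
import numpy as np, cv2
from cell import get_obs, read_camera, camera_model
def grab(name):
    m=camera_model(name); p,d=read_camera(name); return p,d,m
def cloud(d,m):
    h,w=d.shape; K=np.array(m["camera_matrix"],float); D=np.array(m["dist"],float)
    uv=np.stack(np.meshgrid(np.arange(w),np.arange(h)),-1).reshape(-1,1,2).astype(float)
    n=cv2.undistortPoints(uv,K,D).reshape(h,w,2)
    c=np.dstack([n*d[...,None],d]); R=cv2.Rodrigues(np.array(m["rvec"],float))[0]
    W=(c-np.array(m["tvec"],float).ravel())@R; W[d<=0]=np.nan; return W
def save(n,p): cv2.imwrite(f"pics/{n}.png",p[...,::-1])
E
python3 - <<'E'
from h import *
for n in("top","scene"):
    p,d,m=grab(n); save(n,p); np.savez(n,p=p,d=d,W=cloud(d,m))
o=get_obs(); print(o["time"],o["tcp_pos"],o["tcp_rot"],o["width"])
E
```

```text
pics
0.1 [ 0.22052908 -0.58418578  0.22151002] [-3.08882177e+00 -5.63421235e-01  1.37519727e-04] 0.9998979711661439
```

View pics/top.png

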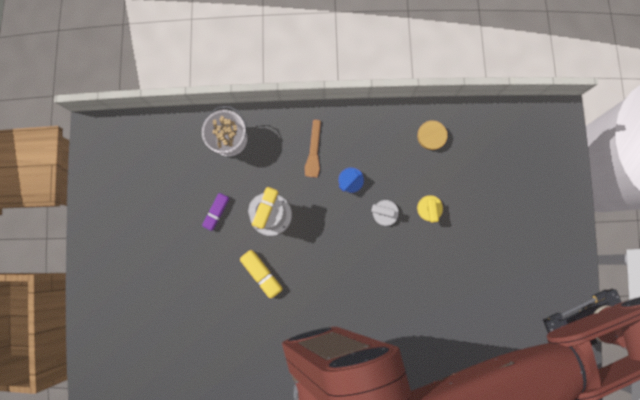

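View pics/scene.png

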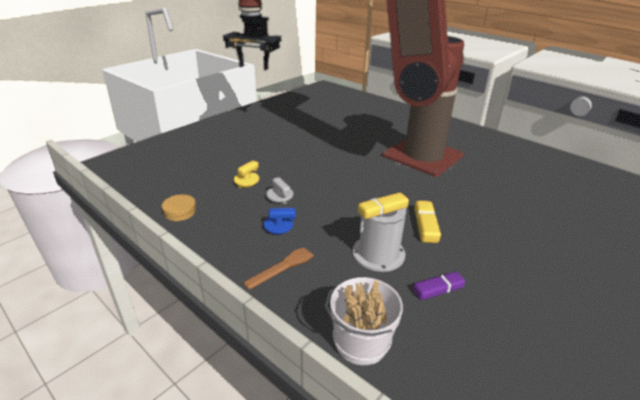

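The top view shows the steel dispenser at (270,214) with the stick across it at (265,208). The steel lid is at (385,213), with blue and yellow look-alikes beside it. There is also a bigger yellow stick at (260,274). I'll measure these from the cloud.

```bash
python3 - <<'E'
from h import *
def ori(P):
    c,s,a=cv2.minAreaRect((P[:,:2]*1000).astype(np.float32)); b=cv2.boxPoints((c,s,a)); e=[b[1]-b[0],b[2]-b[1]]; e=max(e,key=np.linalg.norm)
    return np.round(c,1),np.round(s,1),round(float(np.degrees(np.arctan2(e[1],e[0]))%180),1)
for n in("top","scene"):
    f=np.load(n+".npz"); W=f["W"];p=f["p"].astype(int)
    if n=="top": print("corners",W[100,100],W[300,500],W[213,385],W[208,265],W[140,430],W[274,260],W[180,350],W[208,430],W[130,225],W[150,315],W[212,215])
    yel=(p[...,0]>130)&(p[...,1]-p[...,2]>60)&(p[...,0]-p[...,1]<80)
    if n=="top": c0=W[208,265][:2]; L0=W[213,385][:2]
    z=W[...,2]
    r=np.linalg.norm(W[...,:2]-c0,axis=-1)
    P=W[yel&(r<.1)&(z>.135)]; print(n,"stick",len(P),ori(P),np.median(P[:,2]))
    P=W[(r<.09)&(z>.112)&(z<.132)&~yel]; print(n,"rim",len(P),P.mean(0)); c=cv2.minEnclosingCircle((P[:,:2]*1000).astype(np.float32)); print(c)
    r=np.linalg.norm(W[...,:2]-L0,axis=-1)
    P=W[(r<.055)&(z>.048)]; print(n,"head",len(P),ori(P),np.median(P[:,2]))
    P=W[(r<.06)&(z>.008)&(z<.028)]; print(n,"flange",len(P),cv2.minEnclosingCircle((P[:,:2]*1000).astype(np.float32)))
E
```

```text
corners [0.86234893 0.66105377 0.08276652] [ 0.24827481 -0.48861079 -0.00363849] [ 0.50707423 -0.15653764  0.05495636] [0.52093624 0.16607888 0.15268074] [ 0.71855152 -0.30096711  0.02544921] [0.34757207 0.19901694 0.03129579] [ 0.60299406 -0.06223925  0.05594705] [ 0.51738603 -0.28420855  0.05177983] [0.74342407 0.2778831  0.11858867] [0.70218914 0.03463468 0.01068078] [0.52788456 0.32783694 0.02227755]
top stick 452 (array([523. , 168.1]), array([ 33.6, 107.4]), 157.3) 0.14741771374501594
top rim 401 [0.51690427 0.16666738 0.12306947]
((516.8651733398438, 170.24176025390625), 46.02610778808594)
top head 178 (array([ 513.8, -151.2]), array([63.1, 22.6]), 74.2) 0.055637977205597725
top flange 309 ((508.32379150390625, -169.23635864257812), 43.46140670776367)
scene stick 591 (array([526.4, 168.9]), array([ 33.9, 109.5]), 157.4) 0.14666127123577127
scene rim 409 [0.53875862 0.19039264 0.12120453]
((526.3758544921875, 169.33494567871094), 55.179378509521484)
scene head 141 (array([ 517.6, -152.6]), array([62.7, 23.2]), 73.2) 0.05634699192469047
scene flange 228 ((516.4849243164062, -162.6035919189453), 36.495033264160156)
```

```bash
python3 -m inch '[{"angular":[0,0,0.12],"translation":[15,37.5,0],"hand":1},{"angular":[0,0,0.12],"translation":[15,37.5,0],"hand":1},{"angular":[0,0,0.12],"translation":[15,37.5,0],"hand":1},{"angular":[0,0,0.12],"translation":[15,37.5,0],"hand":1},{"angular":[0,0,0.12],"translation":[15,37.5,0],"hand":1},{"angular":[0,0,0.12],"translation":[15,37.5,0],"hand":1},{"angular":[0,0,0.12],"translation":[15,37.5,0],"hand":1},{"angular":[0,0,0.12],"translation":[15,37.5,0],"hand":1},{"angular":[0,0,0.12],"translation":[15,37.5,0],"hand":1},{"angular":[0,0,0.12],"translation":[15,37.5,0],"hand":1},{"angular":[0,0,0.12],"translation":[15,37.5,0],"hand":1},{"angular":[0,0,0.12],"translation":[15,37.5,0],"hand":1}]'; python3 -c "
from h import *
print(get_obs()['qpos'])"
```

```text
time: 1.1
tcp_pos: [0.4007, -0.1328, 0.2224]
tcp_rot: [1.945, 2.467, 0.0]
wrist_force: [0.6, 0.2, -0.0]
width: 0.999
finger_force: 0.0
[-5.07288633e-01 -2.88943754e-01  2.02271684e+00  5.20097840e-05
  1.40766915e+00 -7.42854886e-01]
```

```bash
python3 -m inch '[{"angular":[0,0,0.117],"translation":[15.4,37.7,0],"hand":1},{"angular":[0,0,0.117],"translation":[15.4,37.7,0],"hand":1},{"angular":[0,0,0.117],"translation":[15.4,37.7,0],"hand":1},{"angular":[0,0,0.117],"translation":[15.4,37.7,0],"hand":1},{"angular":[0,0,0.117],"translation":[15.4,37.7,0],"hand":1},{"angular":[0,0,0.117],"translation":[15.4,37.7,0],"hand":1},{"angular":[0,0,0.117],"translation":[15.4,37.7,0],"hand":1},{"angular":[0,0,0.117],"translation":[15.4,37.7,0],"hand":1},{"angular":[0,0,0],"translation":[0,0,0],"hand":1},{"angular":[0,0,0],"translation":[0,0,0],"hand":1}]'; python3 - <<'E'
from h import *
print(get_obs()['qpos'])
p,d,m=grab("wrist"); save("w1",p); W=cloud(d,m); p=p.astype(int)
yel=(p[...,0]>130)&(p[...,1]-p[...,2]>60)&(W[...,2]>.135)&(W[...,2]<.16)
P=W[yel]; c,s,a=cv2.minAreaRect((P[:,:2]*1000).astype(np.float32)); print(c,s,a,np.median(P[:,2]))
E
```

```text
time: 1.93
tcp_pos: [0.5234, 0.1687, 0.2214]
tcp_rot: [-0.626, -3.077, 0.001]
wrist_force: [-0.3, -0.6, -0.4]
width: 0.998
finger_force: 0.0
[ 1.68465317e-01  4.39510075e-02  1.72317201e+00 -1.03375376e-04
  1.37659032e+00 -1.00101150e+00]
(521.4043579101562, 169.08840942382812) (34.02488708496094, 109.1316146850586) 67.01778411865234 0.14740660604408462
```

View pics/w1.png

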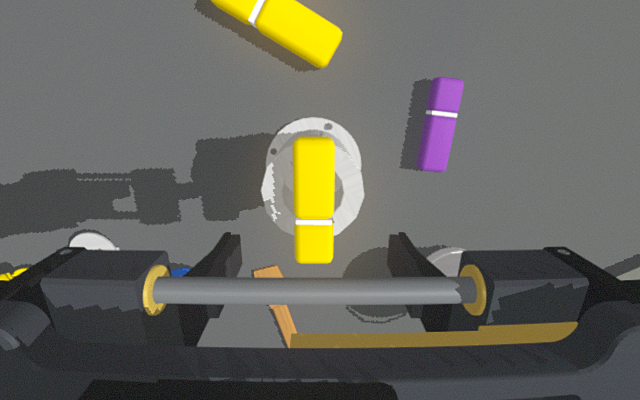

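The wrist view shows the stick at (314,200), aligned with the tool, and the dispenser rim behind it. Next I descend with the tips staying at 130 mm, and grip.

```bash
python3 -m inch '[{"angular":[0,0,0],"translation":[0,0,-30],"hand":1},{"angular":[0,0,0],"translation":[0,0,-30],"hand":1},{"angular":[0,0,0],"translation":[0,0,-20],"hand":1},{"angular":[0,0,0],"translation":[0,0,-11],"hand":0},{"angular":[0,0,0],"translation":[0,0,0],"hand":-1},{"angular":[0,0,0],"translation":[0,0,0],"hand":-1},{"angular":[0,0,0],"translation":[0,0,0],"hand":-1},{"angular":[0,0,0],"translation":[0,0,0],"hand":-1},{"angular":[0,0,0],"translation":[0,0,0],"hand":-1},{"angular":[0,0,0],"translation":[0,0,0],"hand":-1},{"angular":[0,0,0],"translation":[0,0,0],"hand":-1},{"angular":[0,0,0],"translation":[0,0,0],"hand":-1}]'
```

```text
time: 2.98
tcp_pos: [0.524, 0.167, 0.1319]
tcp_rot: [0.631, 3.077, 0.0]
wrist_force: [-0.4, -0.2, 0.5]
width: 0.401
finger_force: 0.9
```

```bash
python3 -m inch '[{"angular":[0,0,0],"translation":[0,0,0],"hand":-1},{"angular":[0,0,0],"translation":[0,0,0],"hand":-1},{"angular":[0,0,0],"translation":[0,0,0],"hand":-1},{"angular":[0,0,0],"translation":[0,0,10],"hand":-1},{"angular":[0,0,0],"translation":[0,0,20],"hand":-1},{"angular":[0,0,0],"translation":[0,0,20],"hand":-1},{"angular":[0,0,0],"translation":[-8,-12,0],"hand":-1},{"angular":[0,0,0],"translation":[-16,-24,0],"hand":-1},{"angular":[0,0,0],"translation":[-16,-25,0],"hand":-1},{"angular":[0,0,0],"translation":[-16,-25,0],"hand":-1},{"angular":[0,0,0],"translation":[-16,-25,0],"hand":-1},{"angular":[0,0,0],"translation":[-16,-25,0],"hand":-1}]'
python3 -m inch '[{"angular":[0,0,0],"translation":[-16,-25,0],"hand":-1},{"angular":[0,0,0],"translation":[-10,-16,0],"hand":-1},{"angular":[0,0,0],"translation":[0,0,-20],"hand":-1},{"angular":[0,0,0],"translation":[0,0,-25],"hand":-1},{"angular":[0,0,0],"translation":[0,0,-25],"hand":-1},{"angular":[0,0,0],"translation":[0,0,-25],"hand":-1},{"angular":[0,0,0],"translation":[0,0,-25],"hand":-1},{"angular":[0,0,0],"translation":[0,0,-20],"hand":-1},{"angular":[0,0,0],"translation":[0,0,-15],"hand":-1},{"angular":[0,0,0],"translation":[0,0,-8],"hand":-1},{"angular":[0,0,0],"translation":[0,0,0],"hand":-1},{"angular":[0,0,0],"translation":[0,0,0],"hand":-1}]'
```

```text
time: 3.98
tcp_pos: [0.4348, 0.03, 0.1818]
tcp_rot: [-0.631, -3.078, 0.0]
wrist_force: [1.2, -1.7, -0.5]
width: 0.387
finger_force: 30.0
time: 4.98
tcp_pos: [0.41, -0.0102, 0.0189]
tcp_rot: [-0.631, -3.077, 0.0]
wrist_force: [-0.1, 0.4, -0.8]
width: 0.386
finger_force: 30.0
```

```bash
python3 -m inch '[{"angular":[0,0,0],"translation":[0,0,-5],"hand":-1},{"angular":[0,0,0],"translation":[0,0,-3],"hand":-1},{"angular":[0,0,0],"translation":[0,0,-2],"hand":-1},{"angular":[0,0,0],"translation":[0,0,0],"hand":-1},{"angular":[0,0,0],"translation":[0,0,0],"hand":-1}]'
```

```text
time: 5.4
tcp_pos: [0.4099, -0.0102, 0.0087]
tcp_rot: [0.631, 3.077, -0.0]
wrist_force: [-0.1, 0.1, -0.8]
width: 0.381
finger_force: 30.0
```

```bash
python3 -m inch '[{"angular":[0,0,0],"translation":[0,0,-1],"hand":-1},{"angular":[0,0,0],"translation":[0,0,-1],"hand":-1},{"angular":[0,0,0],"translation":[0,0,0],"hand":-1}]'; python3 -c "
from h import *
p,d,m=grab('wrist'); save('w2',p)"
```

```text
time: 5.65
tcp_pos: [0.4102, -0.0102, 0.0078]
tcp_rot: [-0.631, -3.077, 0.0]
wrist_force: [-6.7, 1.3, 13.7]
width: 0.391
finger_force: 30.0
```

View pics/w2.png

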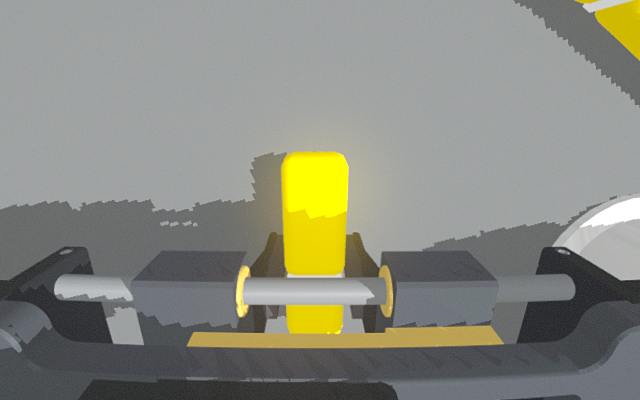

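The stick is on the counter with 13.7 N of contact force. I'll release it, lift off, and look at the bare mouth.

```bash
python3 -m inch '[{"angular":[0,0,0],"translation":[0,0,1],"hand":0},{"angular":[0,0,0],"translation":[0,0,0],"hand":1},{"angular":[0,0,0],"translation":[0,0,0],"hand":1},{"angular":[0,0,0],"translation":[0,0,0],"hand":1},{"angular":[0,0,0],"translation":[0,0,0],"hand":1},{"angular":[0,0,0],"translation":[0,0,0],"hand":1},{"angular":[0,0,0],"translation":[0,0,10],"hand":1},{"angular":[0,0,0],"translation":[0,0,30],"hand":1},{"angular":[0,0,0],"translation":[0,0,40],"hand":1},{"angular":[0,0,0],"translation":[0,0,40],"hand":1},{"angular":[0,0,0],"translation":[0,0,40],"hand":1},{"angular":[0,0,0],"translation":[0,0,40],"hand":1}]'
python3 -m inch '[{"angular":[0,0,0],"translation":[20,32,10],"hand":1},{"angular":[0,0,0],"translation":[20,32,10],"hand":1},{"angular":[0,0,0],"translation":[20,32,0],"hand":1},{"angular":[0,0,0],"translation":[20,32,0],"hand":1},{"angular":[0,0,0],"translation":[20,32,0],"hand":1},{"angular":[0,0,0],"translation":[10,20,0],"hand":1},{"angular":[0,0,0],"translation":[0,0,0],"hand":1},{"angular":[0,0,0],"translation":[0,0,0],"hand":1}]'
python3 - <<'E'
from h import *
p,d,m=grab("wrist"); W=cloud(d,m); np.savez("w3",p=p,d=d,W=W)
save("w3",cv2.resize(p[60:300,180:460],None,fx=2.5,fy=2.5)[:600,:700])
pt,dt,mt=grab("top"); Wt=cloud(dt,mt); np.savez("t3",p=pt,d=dt,W=Wt)
for V in(W,Wt):
    P=V[(np.hypot(V[...,0]-.517,V[...,1]-.170)<.09)&(abs(V[...,2]-.124)<.006)]
    print(len(P),np.median(P[:,2]),cv2.minEnclosingCircle((P[:,:2]*1000).astype(np.float32)))
E
```

```text
time: 6.7
tcp_pos: [0.4093, -0.01, 0.2102]
tcp_rot: [0.631, 3.077, -0.0]
wrist_force: [1.9, -0.7, -0.3]
width: 0.993
finger_force: 0.0
time: 7.37
tcp_pos: [0.5196, 0.1706, 0.2276]
tcp_rot: [-0.628, -3.077, 0.001]
wrist_force: [-0.1, -0.8, -1.0]
width: 0.995
finger_force: 0.0
4836 0.12372870528466356 ((517.4189453125, 170.59524536132812), 50.84540557861328)
66 0.12361503044793387 ((489.9482421875, 195.51907348632812), 20.331565856933594)
```

View pics/w3.png

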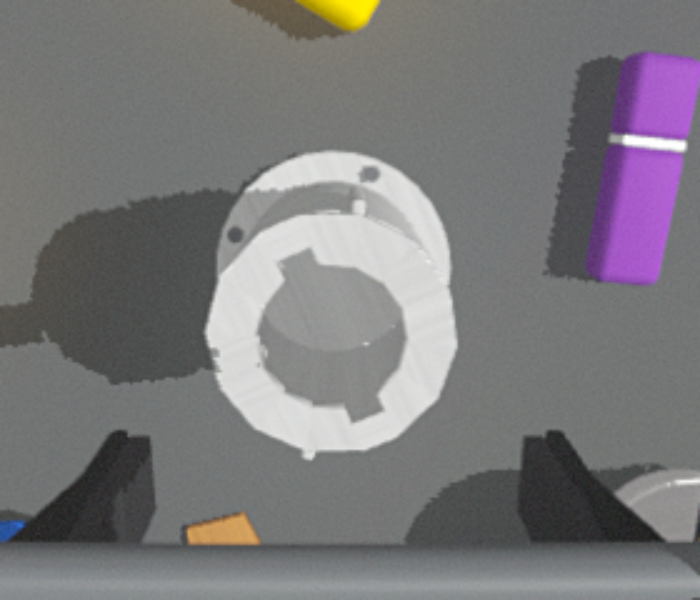

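The mouth is bare. In the crop the notches are at about (298,262) and (365,405), and the ribs at (360,207) and (310,452). I'll fit the mouth axis and notch angle, and refine the lid too.

```bash
cat >> h.py <<'E'
def planeproj(m,z,shape=(400,640)):
    "every pixel's ray cut with the plane at height z"
    a=cloud(np.ones(shape),m); c=cloud(np.full(shape,1e-9),m)
    return a+(a-c)*((z-a[...,2])/(a[...,2]-c[...,2]))[...,None]
E
python3 - <<'E'
from h import *
from scipy.optimize import least_squares
p,d,m=grab("wrist"); W=cloud(d,m); X=planeproj(m,.124)*1000
mask=((abs(W[...,2]-.124)<.008)&(np.hypot(W[...,0]-.517,W[...,1]-.170)<.06)).astype(np.uint8)
cs,h=cv2.findContours(mask,cv2.RETR_CCOMP,cv2.CHAIN_APPROX_NONE)
big=max(range(len(cs)),key=lambda i:cv2.contourArea(cs[i])); inn=max([i for i in range(len(cs)) if h[0][i][3]==big],key=lambda i:cv2.contourArea(cs[i]))
P=lambda i:X[cs[i][:,0,1],cs[i][:,0,0],:2]
for i in(big,inn):
    Q=P(i); s=least_squares(lambda v:np.hypot(*(Q-v[:2]).T)-v[2],[517,170,40],loss="soft_l1"); print(s.x)
    if i==inn: c=s.x[:2]
Q=P(inn)-c; r=np.hypot(*Q.T); a=np.arctan2(Q[:,1],Q[:,0])
f=r>29.5; print(np.degrees(np.angle(np.exp(2j*a[f]).mean()))/2,f.sum(),np.round(np.sort(np.degrees(a[f]))))
print("rmax",r.max(), [Q[f&(np.cos(a-a[f][0])*s>0)].mean(0) for s in(1,-1)])
E
```

```text
[516.63015823 170.156766    45.33726604]
[515.99820173 170.40950005  26.84815114]
0.2893013921289629 42 [-180. -178. -176. -174. -173. -172. -170. -167. -167. -166. -166.  -13.
  -13.  -12.  -12.  -10.   -9.   -7.   -5.   -3.   -2.    0.    2.    3.
    5.    7.    9.   10.   12.   13.   13.   13.  167.  168.  168.  169.
  171.  172.  173.  175.  177.  179.]
rmax 34.11620420536711 [array([-32.29089485,  -0.27739157]), array([32.34543562,  0.07945794])]
```

```bash
python3 -m inch '[{"angular":[0,0,-0.121],"translation":[0,-27.5,0],"hand":1},{"angular":[0,0,-0.121],"translation":[0,-27.5,0],"hand":1},{"angular":[0,0,-0.121],"translation":[0,-27.5,0],"hand":1},{"angular":[0,0,-0.121],"translation":[0,-27.5,0],"hand":1},{"angular":[0,0,-0.121],"translation":[0,-27.5,0],"hand":1},{"angular":[0,0,-0.121],"translation":[0,-27.5,0],"hand":1},{"angular":[0,0,-0.121],"translation":[0,-27.5,0],"hand":1},{"angular":[0,0,-0.121],"translation":[0,-27.5,0],"hand":1},{"angular":[0,0,-0.121],"translation":[0,-27.5,-10],"hand":1},{"angular":[0,0,-0.121],"translation":[0,-27.5,-20],"hand":1},{"angular":[0,0,-0.121],"translation":[0,-27.5,-20],"hand":1},{"angular":[0,0,-0.121],"translation":[0,-27.5,-20],"hand":1}]'
python3 -m inch '[{"angular":[0,0,0],"translation":[0,0,0],"hand":1},{"angular":[0,0,0],"translation":[0,0,0],"hand":1}]'
python3 - <<'E'
from h import *
from scipy.optimize import least_squares
p,d,m=grab("wrist"); W=cloud(d,m); save("w4",p); z=W[...,2]
near=np.hypot(W[...,0]-.515,W[...,1]+.158)<.06
print(get_obs()["qpos"])
for n,zz,lo,hi in(("head",.057,.05,.064),("flange",.019,.012,.026)):
    mask=(near&(z>lo)&(z<hi)).astype(np.uint8); X=planeproj(m,zz)*1000
    cs,_=cv2.findContours(mask,cv2.RETR_EXTERNAL,cv2.CHAIN_APPROX_NONE); c=max(cs,key=cv2.contourArea)
    print(n,c[:,0].min(0),c[:,0].max(0),np.median(z[mask>0]))
    Q=X[c[:,0,1],c[:,0,0],:2]
    if n=="head": print(cv2.minAreaRect(Q.astype(np.float32)))
    s=least_squares(lambda v:np.hypot(*(Q-v[:2]).T)-v[2],[515,-160,36],loss="soft_l1",f_scale=.5); print(s.x)
    s=least_squares(lambda v:np.hypot(*(Q-v[:2]).T)-36,[515,-160],loss="cauchy",f_scale=.5); print(s.x)
E
```

```text
time: 8.52
tcp_pos: [0.5188, -0.1626, 0.1576]
tcp_rot: [2.522, 1.871, 0.001]
wrist_force: [0.3, 1.0, -0.5]
width: 1.0
finger_force: 0.0
time: 8.68
tcp_pos: [0.5178, -0.1617, 0.1565]
tcp_rot: [-2.516, -1.877, 0.002]
wrist_force: [0.6, 0.4, 0.5]
width: 1.0
finger_force: 0.0
[-4.46052383e-01  8.24873414e-02  1.80618000e+00  3.75297897e-04
  1.25373572e+00 -1.59224936e-01]
head [295 153] [319 221] 0.056533305715084636
((514.3544311523438, -150.5335693359375), (62.99144744873047, 20.999849319458008), 73.67849731445312)
[ 514.91958861 -150.02191783   22.48363163]
[ 537.86973139 -158.91148472]
flange [320 156] [343 219] 0.018777784039356506
[ 518.89342274 -163.07348136   27.94171851]
[ 510.74722151 -160.68373908]
```

View pics/w4.png

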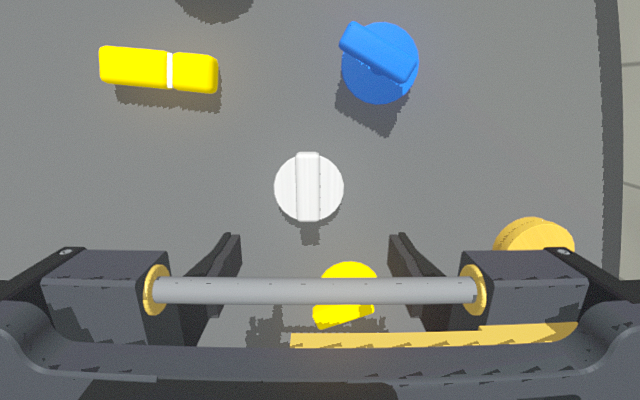

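The lid is at (309,187), with its head along the image's vertical. The head and flange fits agree on an axis at (511,-160) and a yaw of 73.7°, so I'll grip there.

```bash
python3 -m inch '[{"angular":[0,0,0],"translation":[-6.3,1.4,-20],"hand":1},{"angular":[0,0,0],"translation":[0,0,-30],"hand":1},{"angular":[0,0,0],"translation":[0,0,-30],"hand":1},{"angular":[0,0,0],"translation":[0,0,-25],"hand":1},{"angular":[0,0,0],"translation":[0,0,-15],"hand":1},{"angular":[0,0,0],"translation":[0,0,-6],"hand":1},{"angular":[0,0,0],"translation":[0,0,0],"hand":0},{"angular":[0,0,0],"translation":[0,0,0],"hand":-0.3},{"angular":[0,0,0],"translation":[0,0,0],"hand":-1},{"angular":[0,0,0],"translation":[0,0,0],"hand":-1},{"angular":[0,0,0],"translation":[0,0,0],"hand":-1},{"angular":[0,0,0],"translation":[0,0,0],"hand":-1}]'
python3 -m inch '[{"angular":[0,0,0],"translation":[0,0,0],"hand":-1},{"angular":[0,0,0],"translation":[0,0,0],"hand":-1},{"angular":[0,0,0],"translation":[0,0,0],"hand":-1},{"angular":[0,0,0],"translation":[0,0,0],"hand":-1},{"angular":[0,0,0],"translation":[0,0,0],"hand":-1},{"angular":[0,0,0],"translation":[0,0,0],"hand":-1}]'
```

```text
time: 9.73
tcp_pos: [0.5141, -0.159, 0.0325]
tcp_rot: [2.514, 1.881, 0.001]
wrist_force: [-0.7, -0.3, -0.2]
width: 0.632
finger_force: 0.0
time: 10.23
tcp_pos: [0.5133, -0.1587, 0.0314]
tcp_rot: [-2.515, -1.882, 0.0]
wrist_force: [-0.5, -0.1, 0.1]
width: 0.248
finger_force: 29.8
```

```bash
python3 -m inch '[{"angular":[0,0,0],"translation":[0,0,10],"hand":-1},{"angular":[0,0,0],"translation":[0,0,25],"hand":-1},{"angular":[0,0,0],"translation":[0,0,35],"hand":-1},{"angular":[0,0,0],"translation":[0,0,35],"hand":-1},{"angular":[0,0,0],"translation":[0,0,35],"hand":-1},{"angular":[0,0,0],"translation":[0,0,30],"hand":-1},{"angular":[0,0,0.07],"translation":[0,10,15],"hand":-1},{"angular":[0,0,0.12],"translation":[0,20,0],"hand":-1},{"angular":[0,0,0.12],"translation":[0,22,0],"hand":-1},{"angular":[0,0,0.12],"translation":[0,22,0],"hand":-1},{"angular":[0,0,0.12],"translation":[0,22,0],"hand":-1},{"angular":[0,0,0.12],"translation":[0,22,0],"hand":-1}]'
python3 -m inch '[{"angular":[0,0,0.12],"translation":[0,22,0],"hand":-1},{"angular":[0,0,0.12],"translation":[0,22,0],"hand":-1},{"angular":[0,0,0.12],"translation":[0,22,0],"hand":-1},{"angular":[0,0,0.12],"translation":[0,22,0],"hand":-1},{"angular":[0,0,0.12],"translation":[0,22,0],"hand":-1},{"angular":[0,0,0.12],"translation":[0,22,0],"hand":-1},{"angular":[0,0,0.12],"translation":[0,22,0],"hand":-1},{"angular":[0,0,0.12],"translation":[0,22,0],"hand":-1},{"angular":[0,0,0.12],"translation":[0,22,0],"hand":-1},{"angular":[0,0,0.1],"translation":[0,10,0],"hand":-1},{"angular":[0,0,0],"translation":[0,0,0],"hand":-1},{"angular":[0,0,0],"translation":[0,0,0],"hand":-1}]'
python3 - <<'E'
from h import *
print(get_obs()["qpos"])
p,d,m=grab("wrist"); save("w5",p); np.savez("w5",p=p,d=d,W=cloud(d,m),X=planeproj(m,get_obs()["tcp_pos"][2]-.0314+.019))
p,d,m=grab("top"); np.savez("t5",p=p,d=d,W=cloud(d,m))
E
```

```text
time: 11.23
tcp_pos: [0.5132, -0.0397, 0.2171]
tcp_rot: [1.749, 2.609, 0.0]
wrist_force: [0.0, 0.1, -2.4]
width: 0.25
finger_force: 29.8
time: 12.23
tcp_pos: [0.5132, 0.1674, 0.2167]
tcp_rot: [-0.013, -3.141, 0.001]
wrist_force: [0.2, -0.0, -1.8]
width: 0.248
finger_force: 29.8
[ 1.69488691e-01  2.13259957e-02  1.75525953e+00 -4.56433772e-04
  1.36523495e+00 -1.39277341e+00]
```

View pics/w5.png

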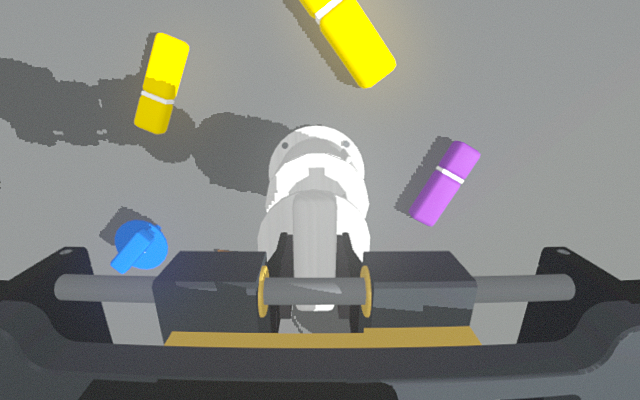

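The lid is held straight, with its head along image column 315 and the flange edge visible at rows 195–250. One mouth notch shows ahead of it at (316,172). I'll fit the flange circle to get the in-hand offset.

```bash
python3 - <<'E'
from h import *
from scipy.optimize import least_squares
f=np.load("w5.npz"); W=f["W"];X=f["X"]*1000; t=get_obs()["tcp_pos"]; z=W[...,2]; print(t)
zf=t[2]-.0314+.019
fl=(abs(z-zf)<.006)&(np.hypot(W[...,0]-t[0],W[...,1]-t[1])<.06)
fl[:,290:345]=0   # away from head and fingers
fl[235:]=0
V=W[fl]; A=np.c_[V[:,:2]-t[:2],np.ones(len(V))]; print("plane (slopes,z)",np.linalg.lstsq(A,V[:,2],rcond=None)[0],"expected z",zf,len(V))
# outer edge: topmost flange pixel in each column
E=[X[np.argmax(fl[:,u]),u,:2] for u in range(250,380) if fl[:,u].any()]
E+= [X[v,np.flatnonzero(fl[v])[k],:2] for v in range(200,235) if fl[v].any() for k in(0,-1)]
E=np.array(E)
s=least_squares(lambda v:np.hypot(*(E-v[:2]).T)-36,[515,170],loss="cauchy",f_scale=.4); r=np.hypot(*(E-s.x).T)-36; print("flange centre",s.x,np.median(abs(r)),len(E))
hd=(z>zf+.03)&(z<zf+.045)&(np.hypot(W[...,0]-t[0],W[...,1]-t[1])<.06); hd[235:]=0
V=W[hd]; print("head y",[np.percentile(V[:,1],q) for q in(2,50,98)],"z",np.median(V[:,2]),"x min",V[:,0].min(), "exp top",zf+.038)
E
```

```text
[0.5134617  0.1664908  0.21665018]
plane (slopes,z) [ 0.02395237 -0.02157973  0.20475458] expected z 0.20425017686004251 1450
flange centre [516.63524106 167.11566565] 0.2564807380252958 127
head y [np.float64(0.15775641167225934), np.float64(0.16819043481843077), np.float64(0.1784573284587397)] z 0.24199293553698864 x min 0.4742421674379672 exp top 0.24225017686004252
```

Axis offset is about (0,+3) mm. I'll move over the mouth and start down.

```bash
python3 -m inch '[{"angular":[0,0,0],"translation":[-0.2,3.0,-10],"hand":-1},{"angular":[0,0,0],"translation":[0,0,-20],"hand":-1},{"angular":[0,0,0],"translation":[0,0,-20],"hand":-1},{"angular":[0,0,0],"translation":[0,0,-7],"hand":-1},{"angular":[0,0,0],"translation":[0,0,0],"hand":-1},{"angular":[0,0,0],"translation":[0,0,0],"hand":-1},{"angular":[0,0,0],"translation":[0,0,-3],"hand":-1},{"angular":[0,0,0],"translation":[0,0,-3],"hand":-1},{"angular":[0,0,0],"translation":[0,0,-2],"hand":-1},{"angular":[0,0,0],"translation":[0,0,0],"hand":-1},{"angular":[0,0,0],"translation":[0,0,0],"hand":-1}]'
```

```text
time: 13.25
tcp_pos: [0.5134, 0.1703, 0.1517]
tcp_rot: [0.011, 3.141, 0.0]
wrist_force: [-0.2, -0.2, -1.3]
width: 0.249
finger_force: 29.8
```

```bash
python3 -m inch '[{"angular":[0,0,0],"translation":[0,0,-2],"hand":-1},{"angular":[0,0,0],"translation":[0,0,-2],"hand":-1},{"angular":[0,0,0],"translation":[0,0,-2],"hand":-1},{"angular":[0,0,0],"translation":[0,0,-2],"hand":-1},{"angular":[0,0,0],"translation":[0,0,-1],"hand":-1},{"angular":[0,0,0],"translation":[0,0,0],"hand":-1},{"angular":[0,0,0],"translation":[0,0,0],"hand":-1}]'
```

```text
time: 13.83
tcp_pos: [0.5132, 0.1702, 0.1424]
tcp_rot: [-0.011, -3.141, 0.0]
wrist_force: [0.1, -0.5, -0.9]
width: 0.247
finger_force: 29.8
```

```bash
python3 -m inch '[{"angular":[0,0,0],"translation":[0,0,-1],"hand":-1},{"angular":[0,0,0],"translation":[0,0,-0.5],"hand":-1},{"angular":[0,0,0],"translation":[0,0,0],"hand":-1},{"angular":[0,0,0],"translation":[0,0,0],"hand":-1}]'
```

```text
time: 14.17
tcp_pos: [0.5136, 0.1702, 0.1416]
tcp_rot: [0.011, 3.141, 0.0]
wrist_force: [-0.6, -1.0, 2.3]
width: 0.25
finger_force: 29.8
```

The flange is on the rim at TCP 141.6 mm, the expected height, with light contact. Next is the 35° clockwise twist, with TCP compensation for the 3 mm grip offset.

```bash
python3 -m inch '[{"angular":[0,0,-0.06],"translation":[0,0.16,0],"hand":-1},{"angular":[0,0,-0.06],"translation":[0,0.16,0],"hand":-1},{"angular":[0,0,-0.06],"translation":[0,0.16,0],"hand":-1},{"angular":[0,0,-0.06],"translation":[0,0.16,0],"hand":-1},{"angular":[0,0,-0.06],"translation":[0.1,0.16,0],"hand":-1},{"angular":[0,0,0],"translation":[0,0,0],"hand":-1},{"angular":[0,0,0],"translation":[0,0,0],"hand":-1}]'
python3 -m inch '[{"angular":[0,0,-0.06],"translation":[0.1,0.16,0],"hand":-1},{"angular":[0,0,-0.06],"translation":[0.1,0.16,0],"hand":-1},{"angular":[0,0,-0.06],"translation":[0.1,0.16,0],"hand":-1},{"angular":[0,0,-0.06],"translation":[0.1,0.16,0],"hand":-1},{"angular":[0,0,-0.06],"translation":[0.1,0.16,0],"hand":-1},{"angular":[0,0,0],"translation":[0,0,0],"hand":-1},{"angular":[0,0,0],"translation":[0,0,0],"hand":-1},{"angular":[0,0,0],"translation":[0,0,0],"hand":-1},{"angular":[0,0,0],"translation":[0,0,0],"hand":-1}]'
python3 - <<'E'
from h import *
o=get_obs(); r=o["tcp_rot"]; print(o["ft_torque"],"yaw",np.degrees(2*np.arctan2(r[1],r[0]))%360)
p,d,m=grab("wrist"); W=cloud(d,m); save("w6",p); z=W[...,2]
hd=(z>.16)&(z<.178)&(np.hypot(W[...,0]-.516,W[...,1]-.170)<.05); hd[235:]=0
V=W[hd]; print(len(V),np.median(z[hd]),cv2.minAreaRect((V[:,:2]*1000).astype(np.float32)))
fl=(abs(z-.129)<.004)&(np.hypot(W[...,0]-.516,W[...,1]-.170)<.037); fl[225:]=0; print("flange z",np.median(z[fl]),fl.sum())
p,d,m=grab("scene"); save("s6",cv2.resize(p[150:300,300:500],None,fx=3,fy=3))
W=cloud(d,m); P=W[(abs(W[...,0]-.41)<.08)&(abs(W[...,1]+.01)<.08)&(W[...,2]>.012)]; print("stick",np.median(P,0))
E
```

```text
time: 14.75
tcp_pos: [0.5136, 0.1714, 0.1415]
tcp_rot: [0.477, 3.105, 0.001]
wrist_force: [-2.3, 1.1, 3.6]
width: 0.248
finger_force: 29.7
time: 15.5
tcp_pos: [0.5143, 0.1721, 0.1414]
tcp_rot: [0.936, 2.998, 0.001]
wrist_force: [-1.6, 3.0, 5.4]
width: 0.251
finger_force: 29.7
[0.8161144  0.0390096  0.15420253] yaw 145.32960237478787
1671 0.16685804844175742 ((490.14251708984375, 189.30270385742188), (22.135318756103516, 19.30306053161621), 56.28285598754883)
flange z 0.12917013718059084 1364
stick [ 0.41764467 -0.00782111  0.0225415 ]
```

View pics/w6.png

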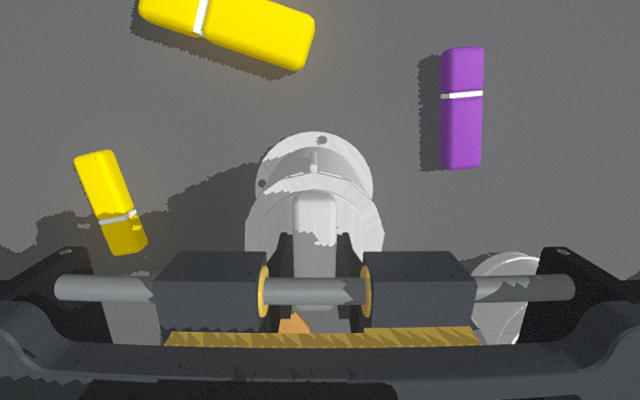

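View pics/s6.png

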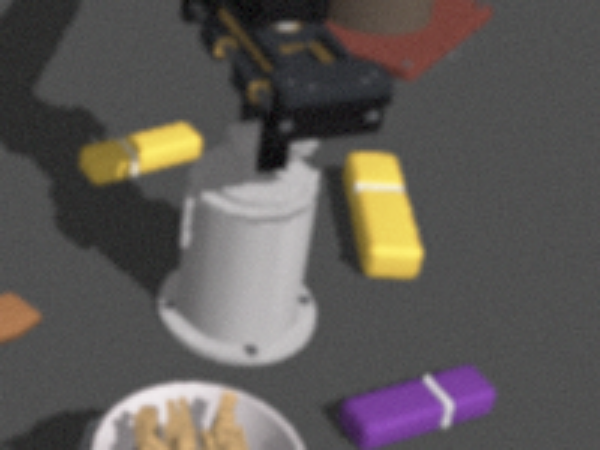

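The head at column 315 lines up with the rib at (313,160). The flange top is at 129 mm, so the lid is seated, and the turn is about 35°. The stick lies flat on the counter, so I'm handing in.

```bash
python3 -c "
from cell import job_done
print(job_done())"
```

```text
the job is handed in; nothing more can be done
None
```

I handed the job in, with no verdict returned: the stain stick lies flat on the counter, and the lid is seated, turned about 35° clockwise in line with the ribs, and still gripped; the shoe horn, pail and tin were left alone.

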